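# Shut and lock the dust extractor's filter hatch

## Robot

A 6-joint arm with a two-finger parallel gripper is mounted at the origin on the work surface. World frame = base frame: x ahead of the robot, y to its left, z up, the work surface at z = 0. Lengths are in m, angles in rad, forces in N, time in s.
With the tool pointing down it reaches from about 0.375 to 0.925 m from the base axis. Payload 5.7 kg.
Tool frame: the origin (TCP) lies at the very end of the fingers, on their centre line; the grasp point (between the pads) lies 19 mm behind it; z points along the fingers, y is the direction in which the jaws open and shut (so a half turn about z gives the same grasp; the last joint's range is limited). The gripper opens to 88 mm and grips with 3 to 60 N. Pads are 20 mm wide; open, the fingers measure 115 mm over their backs; the gripper's body (75 mm by 178 mm) begins 61 mm behind the grasp point.
Start: joints at [-0.115, 0.359, 1.51, -0, 1.272, -0.115], TCP at [0.6, -0, 0.223] pointing down, gripper open.
Joint ranges: [-2.97, 2.97], [-1.01, 2.36], [0.21, 2.38], [-0.96, 4.11], [0.2, 2.71], [-2.98, 2.98]. Speed limits (rad/s): [2.39, 2.39, 3.14, 3.14, 3.14, 3.14].

## Interface

Orientations are given as a rotation vector (axis times angle).
In Python, from plant import telemetry, optics, job gives the robot as it stands.
- The arm moves only by the tool move_arm, never from a script. Its argument "rows" is a list of rows, each a list of 7 numbers: the shift along the tool's x, y, z in mm, then the turn, a rotation vector about the tool's x, y, z in rad, then the closure in counts, from 0 (fully open) to 255 (shut). A call has 1 to 10 rows; each row shifts and turns the commanded pose from where the row before left it, along the tool's axes as they then stand; what a row does not reach is not made up. A row lasts 1/12 s, in which the tool goes at most 41.7 mm and 7.16 degrees, less where a joint would pass 70% of its speed; a pose out of reach is approached as far as the arm can. A call with a gripper value outside its range is refused whole. The fingers move at their own pace and stop on an object; the grip force is fixed at half the most. Time passes only in rows, so rows that do not move let the fingers close. It gives the time, the measured TCP pose, the force and the opening at its end, in the units of the state.
- telemetry.sense(): the state, without advancing time (a new reading comes with each control period).
- optics.camera(name): name is "scene" or "side" or "wrist"; returns a dict with "img" (384x512x3 uint8, blue, green, red), "range_z" (384x512 float32, m along the optical axis (not along the pixel's ray), 0 where there is no reading), "fovy" (degrees; the focal length in pixels is half the picture's height over the tangent of half this angle, whatever the lens; pixels are square), "cx", "cy" (the principal point, pixels), "world_from_camera" (4x4, takes a point from camera to world coordinates). Camera axes: x right, y down, z forward; pixel columns grow to the right and rows downward; lengths in m; the calibration is good to about 2 mm. A picture is of the moment at which its call begins.
- job.finish_job(): hands the job in, once; it reports no verdict.
The state is a dict: "clock": time; "joint_pos": joint angles; "qvel": joint speeds; "joint_torque": joint torques, N m; "position": TCP position; "tcp_rot": TCP orientation; "ft_force": force on the tool from outside, world axes, zero at the start; "ft_torque": the same for the moment, N m; "opening": opening from 0.0 (shut) to 1.0 (fully open).
Only numpy, scipy, OpenCV 4.12 (cv2) and the standard library are available. Lean on these libraries where they do the work, as an engineer would, in place of code of your own. Each camera call takes 0.05 s, during which the arm holds its last target.

## Task

The new filter is in the dust extractor: shut its hatch and lock it. With the fingertips, push the open hatch down onto its foam seal, then set the fingertips in the slot of each of the two quarter-turn fasteners, press down so that the seal gives, and turn it clockwise as far as it goes, until the hatch is locked flat at both. Only push, press and turn: do not lift the hatch further open, do not pick anything up, and leave everything else on the bench and on the machine where it is.

Things in the scene. Friction and masses are not known exactly. Their poses are not given: they have to be found in the camera images.
- extractor: Bench dust extractor, fixed: grey steel filter box, 300 (x) x 380 (y) x 170 mm high, with a fan box, 300 x 120 x 170 mm, on its left (+y). Intake grille towards the robot; a corrugated hose leaves the back. Origin at table height under the filter box's centre; x away from the robot, y to the left, z up. The hatch covers the filter box's flat top.
- hatch (a joint): Opening angle of the hatch, rad: 0 shut flat; starts at 0.25 to 0.6. A stiff hinge holds it where left. Below 0.048 a springy foam seal pushes back: let go, it rises again to about 0.03 (front edge 7 mm up). Pressing it quite flat takes about 15 N on a fastener; the first fastener locked then holds it below 0.01.
- hatch_hinge (a point): Middle of the hinge line, at the hatch's back edge: along the extractor's y, 125 mm beyond its origin, 176 mm above the table. The hatch is an aluminium plate, 240 (x) x 340 (y) x 4 mm, from 5 to 245 mm in front of this line; its front edge swings up. Shut, its top face is 178 mm above the table. Frame: as the extractor's.
- hatch_edge (a point): Point on the hatch's top face, mid width, 5 mm in from its front edge, 240 mm from the hinge line: bare plate to push on; the fasteners' axes are 100 mm to either side of the middle and 45 mm further in. Frame fixed to the hatch: x towards the hinge, z out of the top face.
- cam_left (a joint): Clockwise turn (seen from above) of the left fastener, rad: 0 unlocked (slot along the hatch's front edge), pi/2 locked at its end stop (slot front to back, in line with two steel pips on its black bezel). Starts at 0 to 0.3, stays where left, takes 0.1 N m. From 0.75 on, its hidden tongue slips under the deck's edge; with the hatch not pressed flat within 2 mm there, it strikes and is blocked.
- cam_right (a joint): Clockwise turn (seen from above) of the right fastener, rad: 0 unlocked (slot along the hatch's front edge), pi/2 locked at its end stop (slot front to back, in line with two steel pips on its black bezel). Starts at 0 to 0.3, stays where left, takes 0.1 N m. From 0.75 on, its hidden tongue slips under the deck's edge; with the hatch not pressed flat within 2 mm there, it strikes and is blocked.
- slot_left (a point): Centre of the slot floor of the left (+y) fastener, on its turning axis: a grey round head, 80 mm across, rim 20 mm above the hatch's top face, with one straight slot right across: 28 mm wide, 14 mm deep, open at both ends, flat floor. The frame turns with the head: y along the slot, z out. In the extractor's frame, hatch shut: x -70, y +100, slot floor z 184, rim z 198 mm.
- slot_right (a point): Centre of the slot floor of the right (-y) fastener, on its turning axis: a grey round head, 80 mm across, rim 20 mm above the hatch's top face, with one straight slot right across: 28 mm wide, 14 mm deep, open at both ends, flat floor. The frame turns with the head: y along the slot, z out. In the extractor's frame, hatch shut: x -70, y -100, slot floor z 184, rim z 198 mm.
- tin: Bystander: low aluminium tin, 62 mm across, 34 mm high, on the deck of the fan box. Origin at the centre of its underside.
- handle_blank: Bystander: dark wooden knife-handle blank, 32 x 100 x 24 mm, on the deck of the fan box. Origin at the centre of its underside.
- old_filter: Bystander: the used grey pleated filter in a cardboard frame, 200 x 150 x 45 mm, lying on the bench right (-y) of the extractor. Origin at the centre of its underside.
- mallet: Bystander: wooden mallet lying on the bench in front of the extractor, 265 mm long, head 100 mm long and 70 mm thick. Origin under the middle of its head.
- blade_blank: Bystander: dark forged knife blank with its tang, 260 mm long, 34 mm wide, 5 mm thick, lying on the bench in front of the extractor. Origin on its underside, 20 mm from the shoulder, within the blade.
- bottle: Bystander: white plastic bottle, 50 mm across, 150 mm high, standing right (-y) and in front of the extractor. Origin at the centre of its underside.
- cup: Bystander: cardboard cup, 68 mm across, 75 mm high, standing left (+y) of the extractor. Origin at the centre of its underside.
- bending_block: Bystander: dark steel bending block with a groove across its top, 100 x 110 x 115 mm, 6 kg, standing left (+y) of the extractor. Origin at the centre of its underside.

How it is judged:
By the outcome, as a careful person would: the job done as asked, in the order asked, and still so for the second after the job is handed in, with the robot touching nothing.
It also fails if it takes over 72 s, if anything falls off the work surface, if the arm or the gripper's body presses on something with over 40 N, if the wrist force passes 120 N, or if a joint passes its speed limit or range.

## Working session

There is one attempt and no reset: what is moved stays moved. The work goes in short steps, Python scripts to look and compute and a tool call to move; the robot and the scene stay as the last step left them, time stands still between calls to the robot, and variables do not carry over. Pictures are saved under pics/ and viewed, and the job is handed in when it is done.

Besides the shell and the picture viewer there is one more tool, called in YAML: its name, and indented under it one key for each argument. move_arm: Moves the arm, as the interface text tells. Its arguments: {"type":"object","properties":{"rows":{"type":"array"}},"required":["rows"]}

```bash
ls; mkdir -p pics; cat > h.py <<'E'
import numpy as np, cv2
from plant import telemetry, optics, job
def shot(name, fn=None):
    c=optics.camera(name)
    if fn: cv2.imwrite('pics/'+fn,c['img'])
    return c
def cloud(c):
    z=c['range_z']; h,w=z.shape
    f=h/2/np.tan(np.radians(c['fovy'])/2)
    u,v=np.meshgrid(np.arange(w),np.arange(h))
    P=np.stack([(u-c['cx'])/f*z,(v-c['cy'])/f*z,z,np.ones_like(z)],-1)
    W=P@np.array(c['world_from_camera']).T
    W=W[...,:3]; W[z<=0]=np.nan
    return W
E
python3 - <<'E'
from h import *
for n in ['scene','side','wrist']:
    c=shot(n,n+'0.png'); np.savez(''+n+'0.npz',**c)
    print(n,c['fovy'],c['cx'],c['cy'],np.round(c['world_from_camera'],3).tolist())
print(telemetry.sense())
E
```

```text
pics
scene 48.2847497523562 251.38870962622929 188.22400307840178 [[0.802, 0.502, -0.324, 0.962], [0.597, -0.664, 0.45, -0.493], [0.011, -0.554, -0.832, 1.142], [0.0, 0.0, 0.0, 1.0]]
side 43.27558915222566 252.1568035765035 194.69652478085658 [[-0.961, -0.161, 0.224, 0.223], [-0.276, 0.515, -0.812, 1.309], [0.015, -0.842, -0.539, 0.968], [0.0, 0.0, 0.0, 1.0]]
wrist 71.8233001707113 259.59451239948385 195.03771560269357 [[1.0, 0.002, -0.002, 0.598], [0.001, -0.962, -0.273, 0.074], [-0.002, 0.273, -0.962, 0.384], [0.0, 0.0, 0.0, 1.0]]
{'clock': 0.15, 'joint_pos': array([-1.15081230e-01,  3.59370454e-01,  1.51114039e+00,  1.54546038e-05,
        1.27251661e+00, -1.15093876e-01]), 'qvel': array([-0.000508  , -0.00157935, -0.002308  , -0.00014976, -0.00013182,
       -0.00095874]), 'joint_torque': array([ 7.33697834e-04, -5.15759397e+01, -2.71010077e+01,  6.74647372e-02,
        3.05978337e-02, -7.58208148e-05]), 'position': array([5.99484459e-01, 6.88582422e-05, 2.22000840e-01]), 'tcp_rot': array([-2.22063075e+00, -2.22064872e+00,  1.38142930e-03]), 'ft_force': array([ 1.1154416 , -0.93990038,  0.67236731]), 'ft_torque': array([-0.01204832, -0.00570493,  0.01024185]), 'opening': 1.0009983391933461}
```

View pics/scene0.png

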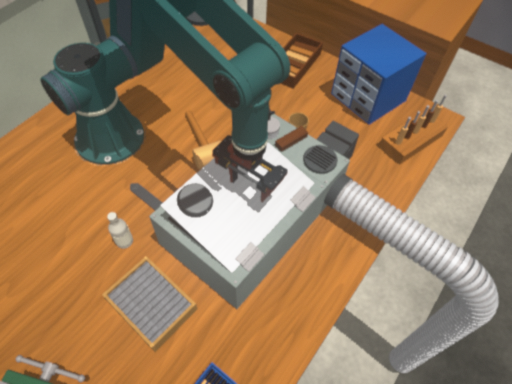

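View pics/side0.png

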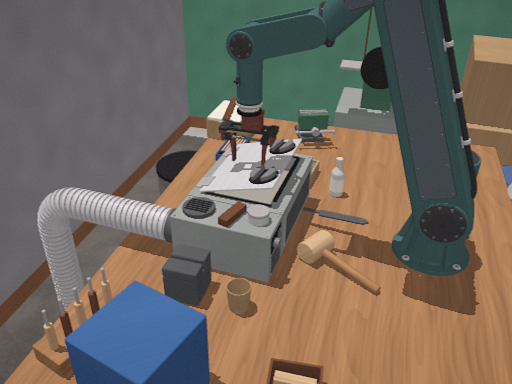

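View pics/wrist0.png

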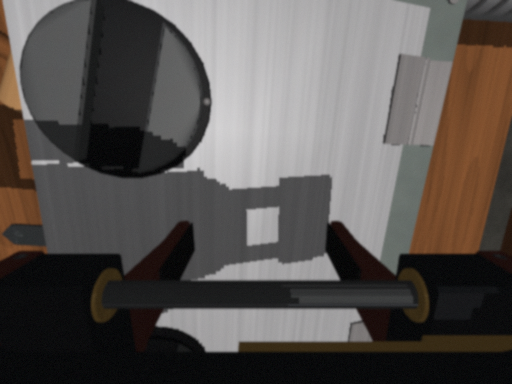

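```bash
python3 - <<'E'
from h import *
rng=np.random.default_rng(0)
for n in ['scene','side','wrist']:
    c=dict(np.load(n+'0.npz')); W=cloud(c); im=c['img'].astype(int)
    br=im.min(-1); sat=im.max(-1)-br
    m=(br>120)&(sat<25)&(W[...,2]>.16)&(W[...,2]<.4)&np.isfinite(W[...,0])&(W[...,0]<1)
    P=W[m]; best=0
    for _ in range(500):
        a=P[rng.choice(len(P),3)]; nn=np.cross(a[1]-a[0],a[2]-a[0]); 
        if np.linalg.norm(nn)<1e-6: continue
        nn/=np.linalg.norm(nn); 
        if abs(nn[2])<.8 or abs(nn[2])>.98: continue
        s=(abs((P-a[0])@nn)<.002).sum()
        if s>best: best=s;bn=nn;bp=a[0]
    I=P[abs((P-bp)@bn)<.003]; ctr=I.mean(0); nn=np.linalg.svd(I-ctr,full_matrices=False)[2][2]; nn*=np.sign(nn[2])
    ang=np.arccos(nn[2]); hx=-nn[:2]/np.linalg.norm(nn[:2])
    # hatch rises toward front (-x_e): normal horizontal points to +x_e
    xe=-hx; 
    print(n,len(P),best,'plane',nn.round(4),'ang',ang.round(4),'yaw',np.arctan2(xe[1],xe[0]).round(4), 'ctr',ctr.round(4))
    # all points on the plane, in-plane extents
    xe3=np.array([*xe,0]); ye=np.array([-xe[1],xe[0],0])
    # hinge axis line: ~2mm below top
    d=nn@ctr
    # top face plane z=0.178 line
    t=(d-nn[2]*.178)/ (nn[:2]@xe); print('  xe coord of line at z=.178',t)
    ex=np.array([xe3[0]*np.cos(ang),xe3[1]*np.cos(ang),-np.sin(ang)])
    A=I@ye; B=I@ex - (xe3*t+np.array([0,0,.178]))@ex
    print('  y ext',np.percentile(A,[0,.2,1,99,99.8,100]).round(4),' x ext',np.percentile(B,[0,.2,1,99,99.8,100]).round(4))
E
```

```text
scene 12661 5908 plane [ 0.2595 -0.0144  0.9656] ang 0.263 yaw -0.0556 ctr [ 0.6216 -0.0472  0.2006]
  xe coord of line at z=.178 0.7071559411489379
  y ext [-0.1768 -0.1689 -0.1556  0.2012  0.2987  0.3212]  x ext [-0.2431 -0.2419 -0.2391  0.0271  0.0284  0.0291]
side 5333 1992 plane [ 0.2617 -0.0118  0.9651] ang 0.2651 yaw -0.0451 ctr [0.6129 0.0237 0.2048]
  xe coord of line at z=.178 0.7100012720761575
  y ext [-0.1641 -0.1578 -0.1511  0.2959  0.3177  0.3233]  x ext [-0.25   -0.2487 -0.2469  0.0228  0.0243  0.0279]
wrist 55780 54424 plane [ 0.2575 -0.0123  0.9662] ang 0.2608 yaw -0.0476 ctr [0.6229 0.0609 0.2015]
  xe coord of line at z=.178 0.7074312380075382
  y ext [-0.0897 -0.0835 -0.0754  0.1749  0.1784  0.1801]  x ext [-0.245  -0.2436 -0.2419  0.0183  0.0222  0.0241]
```

```bash
cat >> h.py <<'E'
def heads(W,yaw,ang,t,lo=.016,hi=.024):
    xe=np.array([np.cos(yaw),np.sin(yaw),0]); ye=np.array([-xe[1],xe[0],0])
    ex=xe*np.cos(ang)-np.array([0,0,np.sin(ang)]); nz=np.cross(ex,ye)
    o=xe*t+np.array([0,0,.178])
    return np.stack([(W-o)@ex,(W-o)@ye,(W-o)@nz],-1)
E
python3 - <<'E'
from h import *
from scipy.optimize import least_squares
yaw,ang,t=-.05,.262,.7075
for n in ['scene','side','wrist']:
    c=dict(np.load(n+'0.npz')); H=heads(cloud(c),yaw,ang,t)
    fin=np.isfinite(H[...,0])
    pl=fin&(abs(H[...,2])<.003)&(H[...,0]>-.25)&(H[...,0]<0)
    m=fin&(H[...,2]>.014)&(H[...,2]<.024)&(H[...,0]>-.26)&(H[...,0]<-.12)&(abs(H[...,1])<.25)
    v=np.zeros(m.shape,np.uint8); v[pl]=90; v[m]=255; cv2.imwrite(f'pics/m_{n}.png',v)
    nl,lab,st,ce=cv2.connectedComponentsWithStats(m.astype(np.uint8))
    for i in range(1,nl):
        if st[i,4]>60:
            q=H[lab==i]; print(n,st[i],q.min(0).round(4),q.max(0).round(4),np.median(q[:,2]).round(4))
E
```

```text
scene [179 183  27  18 223] [-0.2337 -0.1188  0.014 ] [-0.1975 -0.0494  0.0237] 0.0197
scene [186 196  26  18 228] [-0.1887 -0.1274  0.0142] [-0.1534 -0.0578  0.0239] 0.02
side [270 138  14  12  61] [-0.1923 -0.1247  0.0142] [-0.1615 -0.0523  0.0235] 0.0193
side [279 139  15  11  74] [-0.2364 -0.1094  0.0141] [-0.1996 -0.0431  0.0239] 0.0199
side [250 165  15  13  92] [-0.1882  0.076   0.0143] [-0.1561  0.1485  0.0233] 0.0204
side [261 166  15  13  94] [-0.2347  0.0857  0.0149] [-0.2013  0.1599  0.0234] 0.0202
wrist [  19    0   81  162 8808] [-0.2347  0.0787  0.014 ] [-0.1999  0.1516  0.0226] 0.0195
wrist [ 138   23   65  151 5811] [-0.1884  0.0727  0.0165] [-0.1547  0.1454  0.0221] 0.0196
wrist [166 228  25  38 269] [-0.1755  0.0164  0.0141] [-0.1626  0.0383  0.024 ] 0.0191
```

```bash
python3 - <<'E'
import cv2,numpy as np
a=[cv2.imread(f'pics/m_{n}.png') for n in ['scene','side','wrist']]
s=cv2.imread('pics/scene0.png')[120:300,140:360]; s=cv2.resize(s,None,fx=2,fy=2)
cv2.imwrite('pics/mm.png',cv2.resize(np.hstack([x for x in a]),(800,200)))
cv2.imwrite('pics/sc.png',s)
E
```

```text
(no output)
```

View pics/mm.png

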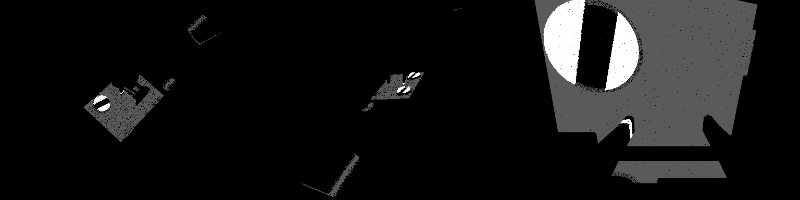

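View pics/sc.png

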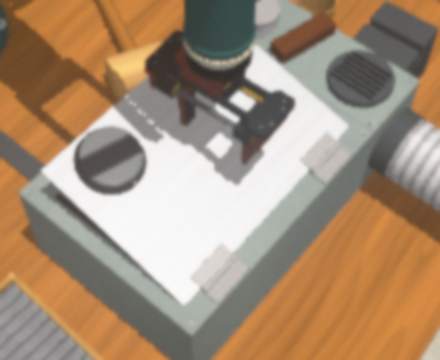

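```bash
python3 - <<'E'
from h import *
yaw,ang,t=-.05,.262,.7075
for n,ys in [('scene',[-1]),('side',[-1,1]),('wrist',[1])]:
    c=dict(np.load(n+'0.npz')); H=heads(cloud(c),yaw,ang,t)
    fin=np.isfinite(H[...,0])
    m=fin&(H[...,2]>.014)&(H[...,2]<.0235)&(H[...,0]>-.26)&(H[...,0]<-.12)&(abs(H[...,1])<.17)&(abs(H[...,1])>.04)
    for s in ys:
        q=H[m&(H[...,1]*s>0)][:,:2]
        # min enclosing circle + slot angle by best empty strip
        (cx,cy),r=cv2.minEnclosingCircle((q*1000).astype(np.float32))
        ctr=np.array([cx,cy])/1000; best=None
        for a in np.arange(-.4,.5,.005):
            nrm=np.array([np.cos(a),-np.sin(a)]) # slot dir (sin a,cos a)
            d=np.sort((q-ctr)@nrm); d=d[abs(d)<.03]; g=np.diff(d); i=g.argmax()
            if best is None or g[i]>best[0]: best=(g[i],a,(d[i]+d[i+1])/2)
        print(n,s,ctr.round(4),r,'slot gap,ang,off',best)
# deck/fan box corners for mid check: plate y-extent
c=dict(np.load('scene0.npz')); H=heads(cloud(c),yaw,ang,t); im=c['img'].min(-1)
m=(abs(H[...,2])<.003)&(im>150)
for a in np.arange(-.22,-.02,.04):
    q=H[m&(abs(H[...,0]-a)<.02)&(abs(H[...,1])<.22)]; print(a.round(2),q[:,1].min(),q[:,1].max())
E
```

```text
scene -1 [-0.1933 -0.0887] 40.4495735168457 slot gap,ang,off (np.float64(0.026448071540563473), np.float64(0.26500000000000057), np.float64(-0.0004198530807928381))
side -1 [-0.1969 -0.0839] 41.33882141113281 slot gap,ang,off (np.float64(0.023556790885566427), np.float64(0.34500000000000064), np.float64(5.8044963615151365e-05))
side 1 [-0.1922  0.1   ] 64.78582000732422 slot gap,ang,off (np.float64(0.02578911933268492), np.float64(0.23000000000000054), np.float64(-0.007545983932086962))
wrist 1 [-0.1949  0.1125] 40.37594985961914 slot gap,ang,off (np.float64(0.02714148214957695), np.float64(0.21500000000000052), np.float64(0.0006838342366529727))
-0.22 -0.15898537730933485 -0.005203178741013589
-0.18 -0.15947209076432953 0.18148816693800274
-0.14 -0.15936049046418144 0.18111998877032429
-0.1 -0.15959179327575373 0.1816051777519731
-0.06 -0.16009418800615577 0.18124987026311598
```

move_arm:
  rows:
    - [0,0,-30,0,0,0,255]
    - [0,0,-30,0,0,0,255]
    - [-3.2,-28.5,0,0,0,0,255]
    - [-3.2,-28.5,0,0,0,0,255]
    - [-3.2,-28.5,0,0,0,0,255]
    - [-3.2,-28.5,0,0,0,0,255]
    - [0,0,0,0,0,-0.12,255]
    - [0,0,0,0,0,-0.12,255]
    - [0,0,0,0,0,-0.12,255]
    - [0,0,0,0,0,-0.12,255]

```text
clock: 0.98
position: [0.4855, -0.0128, 0.2826]
tcp_rot: [-1.622, -2.69, 0.0]
ft_force: [0.3, -0.3, -0.0]
opening: 0.278
```

move_arm:
  rows:
    - [0,0,0,0,0,-0.12,255]
    - [0,0,0,0,0,-0.12,255]
    - [0,0,0,0,0,-0.12,255]
    - [0,0,0,0,0,-0.12,255]
    - [0,0,0,0,0,-0.12,255]
    - [0,0,0,0,0,-0.12,255]
    - [0,0,0,0,0,-0.106,255]
    - [0,0,15,0,0,0,255]
    - [0,0,0,0,0,0,255]
    - [0,0,0,0,0,0,255]

```text
clock: 1.82
position: [0.4851, -0.0127, 0.267]
tcp_rot: [-0.415, -3.112, -0.0]
ft_force: [0.4, -0.3, 0.1]
opening: 0.003
```

```bash
python3 - <<'E'
from h import *
shot('wrist','w1.png');shot('scene','s1.png')
a=cv2.imread('pics/s1.png')[80:300,120:380]
cv2.imwrite('pics/c1.png',np.hstack([cv2.resize(a,(400,338)),cv2.resize(cv2.imread('pics/w1.png'),(400,338))]))
E
```

```text
(no output)
```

View pics/c1.png

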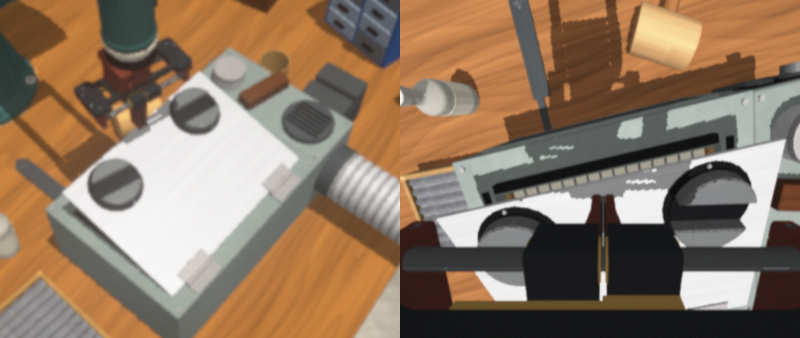

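move_arm:
  rows:
    - [0,0,15,0,0,0,255]
    - [0,0,8,0,0,0,255]
    - [0,0,6,0,0,0,255]
    - [0,0,6,0,0,0,255]
    - [0,0,6,0,0,0,255]

```text
clock: 2.33
position: [0.4861, -0.0128, 0.2264]
tcp_rot: [0.415, 3.114, -0.0]
ft_force: [0.5, 0.3, 0.9]
opening: 0.007
```

move_arm:
  rows:
    - [0,0,6,0,0,0,255]
    - [0,0,6,0,0,0,255]
    - [0,0,6,0,0,0,255]
    - [0,0,6,0,0,0,255]
    - [0,0,6,0,0,0,255]

```text
clock: 2.75
position: [0.486, -0.0128, 0.1961]
tcp_rot: [-0.415, -3.114, -0.0]
ft_force: [-0.5, -0.2, 0.1]
opening: 0.007
```

```bash
python3 - <<'E'
from h import *
shot('scene','s2.png'); shot('wrist','w2.png')
a=cv2.imread('pics/s2.png')[80:300,120:380]
cv2.imwrite('pics/c2.png',np.hstack([cv2.resize(a,(400,338)),cv2.resize(cv2.imread('pics/w2.png'),(400,338))]))
E
```

```text
(no output)
```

View pics/c2.png

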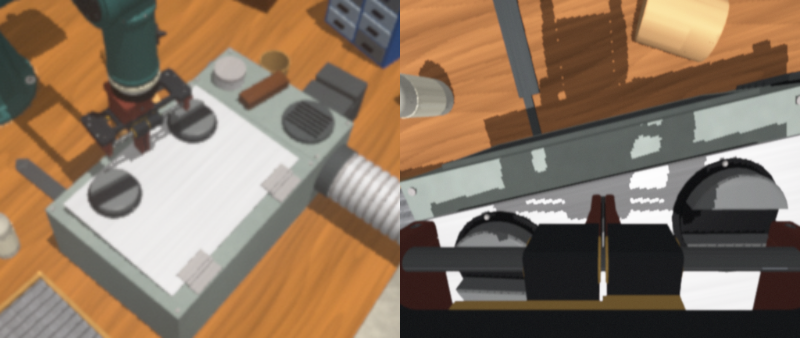

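The hatch is following the fingertips down (gap at its front nearly gone). I'll continue onto the seal.

move_arm:
  rows:
    - [0,0,5,0,0,0,255]
    - [0,0,4,0,0,0,255]
    - [0,0,4,0,0,0,255]
    - [0,0,2,0,0,0,255]
    - [0,0,0,0,0,0,255]

```text
clock: 3.27
position: [0.4862, -0.0128, 0.1818]
tcp_rot: [0.415, 3.114, -0.0]
ft_force: [-0.5, -1.4, 4.3]
opening: 0.007
```

move_arm:
  rows:
    - [0,0,2,0,0,0,255]
    - [0,0,0,0,0,0,255]
    - [0,0,-20,0,0,0,255]
    - [0,0,-35,0,0,0,255]
    - [0,0,-35,0,0,0,140]
    - [0,-20,0,0,0,0,140]
    - [0,-30,0,0,0,0,140]
    - [0,-20,0,0,0,0,140]
    - [0,0,0,0,0,0,140]
    - [0,0,0,0,0,0,140]

```text
clock: 4.1
position: [0.4675, -0.0808, 0.2695]
tcp_rot: [0.418, 3.114, 0.001]
ft_force: [0.0, 0.6, -0.1]
opening: 0.419
```

```bash
cat >> h.py <<'E'
def fitplane(W,im):
    br=im.astype(int).min(-1)
    m=np.isfinite(W[...,0])&(br>100)&(W[...,2]>.165)&(W[...,2]<.20)&(W[...,0]>.47)&(W[...,0]<.70)&(abs(W[...,1])<.16)
    P=W[m]; ctr=np.median(P,0)
    for k in range(8):
        nn=np.linalg.svd(P-P.mean(0),full_matrices=False)[2][2]; nn*=np.sign(nn[2]); d=abs((P-P.mean(0))@nn); P=P[d<max(.002,2*np.median(d))]
    return nn,P.mean(0),len(P)
def slots(W,yaw,ang,t):
    H=heads(W,yaw,ang,t); fin=np.isfinite(H[...,0])
    m=fin&(H[...,2]>.014)&(H[...,2]<.0235)&(H[...,0]>-.26)&(H[...,0]<-.12)&(abs(H[...,1])<.17)&(abs(H[...,1])>.04)
    for s in (-1,1):
        q=H[m&(H[...,1]*s>0)][:,:2]
        if len(q)<80: continue
        (cx,cy),r=cv2.minEnclosingCircle((q*1000).astype(np.float32)); ctr=np.array([cx,cy])/1000; best=None
        for a in np.arange(-.5,2.,.005):
            nrm=np.array([np.cos(a),-np.sin(a)]); d=np.sort((q-ctr)@nrm); d=d[abs(d)<.03]; g=np.diff(d); i=g.argmax()
            if best is None or g[i]>best[0]: best=(round(float(g[i]),4),round(float(a),3),round(float(d[i]+d[i+1])/2,4))
        ye=np.array([-np.sin(yaw),np.cos(yaw)]);xe=np.array([np.cos(yaw),np.sin(yaw)])
        print(' head',s,len(q),ctr.round(4),round(r,1),best,'world',((t+ctr[0]*np.cos(ang))*xe+ctr[1]*ye).round(4))
E
python3 - <<'E'
from h import *
for n in ['scene','side','wrist']:
    c=shot(n,n[0]+'3.png'); W=cloud(c); nn,p,k=fitplane(W,c['img'])
    print(n,nn.round(4),'ang',np.arcsin(np.hypot(*nn[:2])).round(4),p.round(4),k)
    slots(W,-.05,.03,.7075)
print(telemetry.sense())
a=cv2.imread('pics/s3.png')[80:300,120:380]
cv2.imwrite('pics/c3.png',np.hstack([cv2.resize(a,(400,338)),cv2.resize(cv2.imread('pics/w3.png'),(400,338))]))
E
```

```text
scene [3.750e-02 5.000e-04 9.993e-01] ang 0.0375 [ 0.6024 -0.0137  0.1819] 5118
 head -1 401 [-0.1939 -0.0878] 41.6 (0.0249, 0.29, 0.0007) world [ 0.5087 -0.1133]
 head 1 311 [-0.1922  0.1111] 41.1 (0.025, 0.215, 0.0003) world [0.5203 0.0852]
side [3.480e-02 7.000e-04 9.994e-01] ang 0.0348 [0.5993 0.0156 0.1833] 1977
 head -1 136 [-0.1963 -0.086 ] 44.4 (0.026, 0.25, -0.0003) world [ 0.5064 -0.1115]
 head 1 189 [-0.1951  0.1152] 43.2 (0.0248, 0.225, 0.0005) world [0.5176 0.0895]
wrist [ 3.710e-02 -1.000e-04  9.993e-01] ang 0.0371 [0.541  0.0161 0.184 ] 17254
 head -1 2114 [-0.1965 -0.0867] 40.0 (0.0267, 0.27, 0.0005) world [ 0.5061 -0.1121]
 head 1 3593 [-0.1953  0.1124] 40.5 (0.027, 0.215, 0.0004) world [0.5172 0.0867]
{'clock': 4.25, 'joint_pos': array([-3.14654941e-01,  1.31887953e-01,  1.70319305e+00,  5.45916566e-04,
        1.30706787e+00, -1.62117185e+00]), 'qvel': array([ 0.00618438,  0.00058087, -0.00185422, -0.00328129,  0.00039418,
       -0.00275044]), 'joint_torque': array([-4.45958041e-01, -3.68355274e+01, -2.76386654e+01, -4.31126158e-02,
        6.94149686e-02,  6.29237766e-03]), 'position': array([ 0.46772819, -0.07956167,  0.26938008]), 'tcp_rot': array([-4.14084411e-01, -3.11372798e+00, -9.72504905e-04]), 'ft_force': array([-0.13520169, -0.83866115, -0.3437017 ]), 'ft_torque': array([ 0.06596915, -0.05247884,  0.0065151 ]), 'opening': 0.44725000398270637}
```

View pics/c3.png

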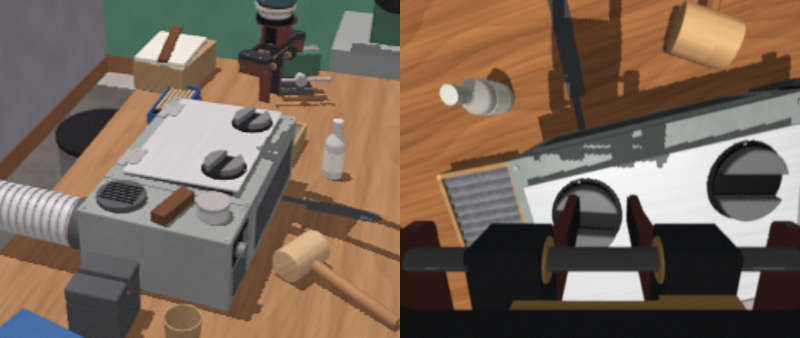

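move_arm:
  rows:
    - [-16,-7,0,0,0,0,140]
    - [-16,-8,0,0,0,0,140]
    - [-14.7,-6.9,0,0,0,0,140]
    - [0,0,20,0,0,0.05,140]
    - [0,0,20,0,0,0,140]
    - [0,0,12,0,0,0,140]
    - [0,0,0,0,0,0,140]

```text
clock: 4.83
position: [0.5054, -0.1121, 0.2148]
tcp_rot: [-0.49, -3.098, -0.002]
ft_force: [-0.6, 0.4, -0.1]
opening: 0.45
```

```bash
cat > look.py <<'E'
import sys
from h import *
k=sys.argv[1]
x=[]
for n in ['scene','side','wrist']:
    c=shot(n,f'{n}{k}.png'); W=cloud(c); nn,p,q=fitplane(W,c['img'])
    print(n,'n',nn.round(4),p.round(4),q); slots(W,-.05,.03 if len(sys.argv)<3 else float(sys.argv[2]),.7075); x.append(c['img'])
s=telemetry.sense()
from scipy.spatial.transform import Rotation as R
M=R.from_rotvec(s['tcp_rot']).as_matrix(); print(s['position'],'ty',M[:,1].round(3),'cw from +y',np.arctan2(M[0,1],M[1,1]),'F',s['ft_force'].round(1),'T',s['ft_torque'].round(2),s['opening'],s['clock'])
a=cv2.resize(x[0][120:270,140:330],(390,308)); b=cv2.resize(x[1][100:240,170:350],(396,308)); 
cv2.imwrite(f'pics/c{k}.png',np.hstack([a,b]))
E
python3 look.py 4
```

```text
scene n [3.720e-02 5.000e-04 9.993e-01] [ 0.6082 -0.0139  0.1816] 4953
 head -1 309 [-0.1915 -0.0872] 41.7 (0.0259, 0.275, -0.0018) world [ 0.5111 -0.1129]
 head 1 327 [-0.1939  0.1116] 42.9 (0.0255, 0.22, 0.0016) world [0.5187 0.0858]
side n [ 3.600e-02 -5.000e-04  9.994e-01] [0.5996 0.015  0.1832] 2013
 head -1 106 [-0.1973 -0.0817] 41.4 (0.0247, 0.285, 0.0015) world [ 0.5055 -0.1071]
 head 1 170 [-0.1924  0.1171] 41.9 (0.0245, 0.235, -0.0026) world [0.5204 0.0912]
wrist n [ 3.740e-02 -1.000e-04  9.993e-01] [ 0.5354 -0.0145  0.1841] 26741
 head -1 4921 [-0.1957 -0.0879] 40.5 (0.0268, 0.28, -0.0005) world [ 0.5069 -0.1134]
 head 1 787 [-0.1961  0.0881] 31.9 (0.0275, 0.195, -0.0043) world [0.5152 0.0624]
[ 0.50754433 -0.11323975  0.21814304] ty [0.309 0.951 0.   ] cw from +y 0.31390852574821376 F [ 0.1  0.1 -0.2] T [ 0.05 -0.08 -0.05] 0.4515297849577856 4.9833
```

View pics/c4.png

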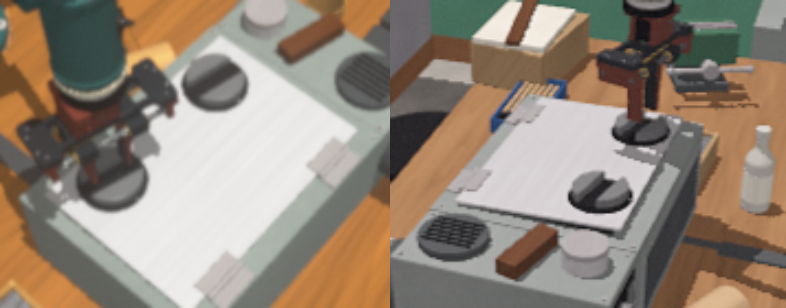

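View pics/wrist4.png

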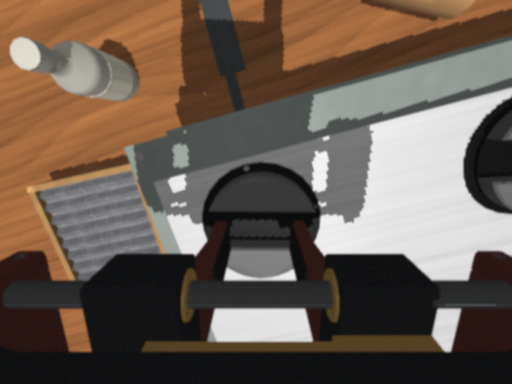

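move_arm:
  rows:
    - [0,0,8,0,0,0,140]
    - [0,0,8,0,0,0,140]
    - [0,0,8,0,0,0,140]
    - [0,0,2,0,0,0,140]
    - [0,0,0,0,0,0,140]

```text
clock: 5.4
position: [0.5068, -0.1136, 0.1911]
tcp_rot: [-0.492, -3.102, -0.0]
ft_force: [-0.4, 0.2, 0.1]
opening: 0.453
```

move_arm:
  rows:
    - [0,0,2,0,0,0,140]
    - [0,0,2,0,0,0,140]
    - [0,0,2,0,0,0,140]
    - [0,0,1.5,0,0,0,140]
    - [0,0,0,0,0,0,140]

```text
clock: 5.82
position: [0.5067, -0.1137, 0.1852]
tcp_rot: [-0.493, -3.103, 0.0]
ft_force: [-2.8, 0.8, 10.1]
opening: 0.453
```

move_arm:
  rows:
    - [0,0,1.5,0,0,0,140]
    - [0,0,1,0,0,0,140]
    - [0,0,0,0,0,0,140]

```text
clock: 6.07
position: [0.5067, -0.1137, 0.184]
tcp_rot: [0.493, 3.102, -0.0]
ft_force: [-5.9, 2.3, 21.4]
opening: 0.451
```

move_arm:
  rows:
    - [0,0,0,0,0,0.08,140]
    - [0,0,0,0,0,0.08,140]
    - [0,0,0,0,0,0.08,140]
    - [0,0,0,0,0,0.08,140]
    - [0,0,0,0,0,0.08,140]

```text
clock: 6.48
position: [0.5061, -0.1132, 0.184]
tcp_rot: [-1.104, -2.94, -0.0]
ft_force: [-8.0, 4.9, 23.8]
opening: 0.448
```

move_arm:
  rows:
    - [0,0,0.4,0,0,0.08,140]
    - [0,0,0,0,0,0.08,140]
    - [0,0,0,0,0,0.08,140]
    - [0,0,0,0,0,0.08,140]
    - [0,0,0,0,0,0.08,140]
    - [0,0,0,0,0,0.08,140]
    - [0,0,0,0,0,0.08,140]

```text
clock: 7.07
position: [0.5058, -0.1123, 0.1839]
tcp_rot: [-1.873, -2.519, -0.001]
ft_force: [-9.9, 7.9, 28.5]
opening: 0.453
```

```bash
python3 look.py 5 0.0
```

```text
scene n [0.0055 0.0014 1.    ] [ 0.618  -0.0119  0.1781] 4289
 head -1 265 [-0.1945 -0.0912] 40.6 (0.0097, 1.22, -0.023) world [ 0.5078 -0.1167]
 head 1 326 [-0.1919  0.1111] 41.4 (0.025, 0.255, 0.0001) world [0.5205 0.0852]
side n [0.0035 0.0016 1.    ] [0.6022 0.0173 0.1792] 1937
 head -1 163 [-0.1943 -0.0849] 45.5 (0.0111, 1.01, -0.0014) world [ 0.5083 -0.1105]
 head 1 197 [-0.1931  0.1159] 42.5 (0.0264, 0.185, -0.002) world [0.5196 0.09  ]
wrist n [2.0e-04 2.1e-03 1.0e+00] [ 0.5632 -0.0227  0.1778] 60677
 head -1 5489 [-0.198  -0.0821] 38.0 (0.0028, 1.205, 0.0168) world [ 0.5048 -0.1074]
[ 0.5057662  -0.11229433  0.18388815] ty [ 0.957  0.291 -0.001] cw from +y 1.2756067415184174 F [-10.1   7.5  28. ] T [1.3  1.75 0.  ] 0.45084417193190346 7.2167
```

View pics/c5.png

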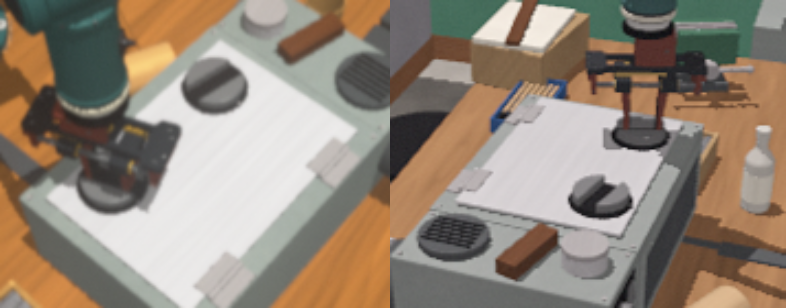

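move_arm:
  rows:
    - [0,0,0,0,0,0.08,140]
    - [0,0,0,0,0,0.08,140]
    - [0,0,0,0,0,0.08,140]
    - [0,0,0,0,0,0.06,140]
    - [0,0,0,0,0,0.06,140]
    - [0,0,0,0,0,0,140]

```text
clock: 7.72
position: [0.5061, -0.112, 0.1839]
tcp_rot: [-2.293, -2.144, -0.002]
ft_force: [-7.9, 7.9, 27.1]
opening: 0.448
```

```bash
python3 look.py 6 0.0|tail -1
```

```text
[ 0.5061476  -0.11203422  0.18391994] ty [ 0.998 -0.064 -0.001] cw from +y 1.635095143680413 F [-8.7  8.7 27.3] T [ 1.49  1.61 -0.06] 0.4483586569632964 7.8667
```

move_arm:
  rows:
    - [0,0,0,0,0,0.05,140]
    - [0,0,0,0,0,0.05,140]
    - [0,0,0,0,0,0,140]

```text
clock: 8.12
position: [0.5076, -0.1124, 0.184]
tcp_rot: [2.398, 2.03, 0.004]
ft_force: [-5.5, 7.2, 23.7]
opening: 0.451
```

```bash
python3 look.py 7 0.0|tail -1
```

```text
[ 0.50756055 -0.11236955  0.18396579] ty [ 0.987 -0.163  0.002] cw from +y 1.73438028896594 F [-4.7  6.7 23.7] T [1.37 0.96 0.31] 0.45059465045499303 8.2667
```

move_arm:
  rows:
    - [0,0,0,0,0,0.05,140]
    - [0,0,0,0,0,0,140]

```text
clock: 8.43
position: [0.5077, -0.1122, 0.184]
tcp_rot: [2.445, 1.972, 0.004]
ft_force: [-4.0, 7.8, 23.0]
opening: 0.456
```

```bash
python3 look.py 8 0.0|tail -1
```

```text
[ 0.50767184 -0.11217779  0.18398467] ty [ 0.978 -0.209  0.002] cw from +y 1.7817396031886403 F [-4.7  8.4 22.8] T [1.54 0.87 1.6 ] 0.4540773609574781 8.5833
```

move_arm:
  rows:
    - [0,0,-1,0,0,-0.1,140]
    - [0,0,-1,0,0,0,140]
    - [0,0,-10,0,0,0,140]
    - [0,0,-20,0,0,0,140]
    - [0,0,-30,0,0,0,140]
    - [0,0,-10,0,0,0,140]
    - [0,0,0,0,0,0,140]

```text
clock: 9.17
position: [0.509, -0.1147, 0.2562]
tcp_rot: [2.341, 2.087, 0.004]
ft_force: [0.0, -0.2, -0.6]
opening: 0.449
```

```bash
python3 look.py 9 0.0
```

```text
scene n [8.9e-03 2.0e-04 1.0e+00] [ 0.6133 -0.0147  0.1785] 4581
 head -1 284 [-0.1941 -0.0902] 41.0 (0.0271, 1.53, -0.0007) world [ 0.5083 -0.1157]
 head 1 316 [-0.192   0.1096] 41.9 (0.0249, 0.22, -0.0) world [0.5203 0.0837]
side n [0.006  0.0012 1.    ] [0.6007 0.0179 0.1799] 1999
 head -1 173 [-0.1947 -0.082 ] 42.6 (0.0211, 1.57, 0.0005) world [ 0.5081 -0.1075]
 head 1 193 [-0.1943  0.1177] 42.7 (0.0234, 0.225, -0.0004) world [0.5184 0.0919]
wrist n [0.0049 0.0024 1.    ] [ 0.592  -0.039   0.1784] 55354
 head -1 3605 [-0.1963 -0.0878] 40.1 (0.027, 1.53, -0.0003) world [ 0.5062 -0.1132]
[ 0.50627974 -0.11363303  0.25218509] ty [ 0.993 -0.114 -0.002] cw from +y 1.6850280957786754 F [-0.5 -0.3 -0. ] T [ 0.03 -0.02 -0.01] 0.45415008944837176 9.3167
```

View pics/c9.png

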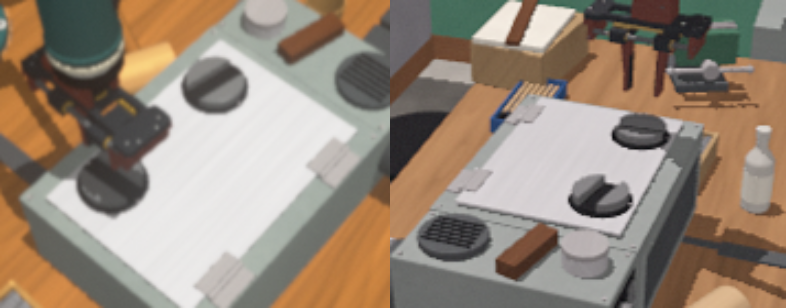

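View pics/wrist9.png

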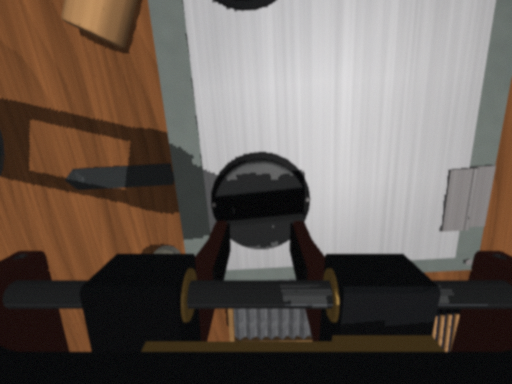

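```bash
python3 - <<'E'
from h import *
c=shot('wrist','wz.png'); W=cloud(c); H=heads(W,-.05,.005,.7075); im=c['img'].astype(int)
br=im.min(-1)
# rim mask points; slot walls
m=(H[...,2]>.014)&(H[...,2]<.0235)&(np.hypot(H[...,0]+.196,H[...,1]+.088)<.036)
q=H[m]
for s in (1,-1):
    d=(q[:,1]+.088); xs=[];ys=[]
    for x in np.arange(-.222,-.168,.004):
        k=(abs(q[:,0]-x)<.002)&(d*s>0.005)
        if k.sum()>5: xs.append(x); ys.append((s*np.min(q[k,1]*s)))
    ys=np.array(ys);print(s,np.polyfit(xs,ys,1), ys.round(4))
# right plate edge (y min) : white bright plate along x
pm=(abs(H[...,2])<.004)&np.isfinite(H[...,0])
# front plate edge via brightness
out=[]
for y in np.arange(-.12,.1,.01):
    k=(abs(H[...,1]-y)<.003)&(H[...,0]>-.28)&(H[...,0]<-.22)&pm&(br>150)
    if k.sum()>10: out.append((y,H[k][:,0].min()))
print(np.array(out).round(4))
out=[]
for x in np.arange(-.2,-.02,.01):
    k=(abs(H[...,0]-x)<.003)&(H[...,1]<-.14)&pm&(br>150)
    if k.sum()>5: out.append((x,H[k][:,1].min()))
print(np.array(out).round(4))
u=im[150:250,200:320].astype(np.uint8); cv2.imwrite('pics/wzc.png',cv2.convertScaleAbs(cv2.resize(u,None,fx=5,fy=5,interpolation=cv2.INTER_CUBIC),alpha=2.5))
E
```

```text
1 [ 0.04701656 -0.06430604] [-0.0748 -0.0746 -0.0742 -0.0744 -0.0735 -0.0744 -0.0732 -0.0738 -0.0731
 -0.0731 -0.0725 -0.0728 -0.0723 -0.0726]
-1 [ 0.03959057 -0.09372195] [-0.1028 -0.1025 -0.1019 -0.1017 -0.102  -0.1016 -0.1015 -0.1016 -0.1012
 -0.1013 -0.1008 -0.1006 -0.1004 -0.1008]
[[-0.06   -0.2384]
 [-0.05   -0.2456]
 [-0.04   -0.246 ]
 [-0.03   -0.2459]
 [-0.02   -0.2458]
 [-0.01   -0.2456]
 [-0.     -0.2459]
 [ 0.01   -0.2455]
 [ 0.02   -0.2453]
 [ 0.03   -0.2454]
 [ 0.04   -0.2455]
 [ 0.05   -0.2451]
 [ 0.06   -0.2454]
 [ 0.07   -0.2452]]
[[-0.2    -0.1573]
 [-0.19   -0.157 ]
 [-0.18   -0.1573]
 [-0.17   -0.1571]
 [-0.14   -0.1444]
 [-0.13   -0.1439]
 [-0.12   -0.1453]
 [-0.11   -0.1456]
 [-0.1    -0.1462]
 [-0.09   -0.1466]
 [-0.08   -0.1477]
 [-0.07   -0.1481]
 [-0.06   -0.1502]
 [-0.05   -0.1572]
 [-0.04   -0.1576]
 [-0.03   -0.1581]]
```

View pics/wzc.png

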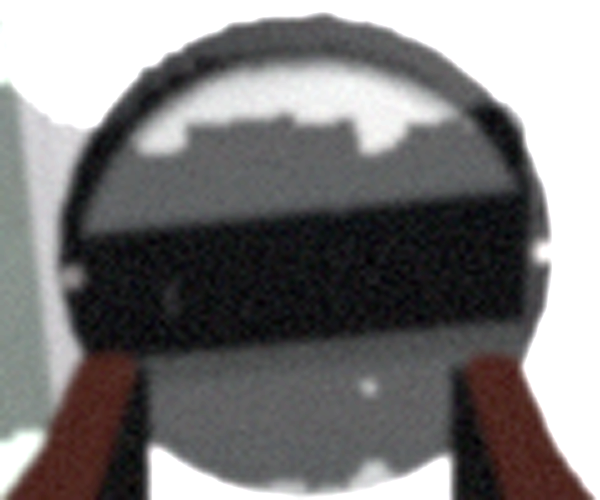

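move_arm:
  rows:
    - [0,0,20,0,0,-0.05,140]
    - [0,0,20,0,0,0,140]
    - [0,0,10,0,0,0,140]
    - [0,0,8,0,0,0,140]
    - [0,0,8,0,0,0,140]
    - [0,0,2,0,0,0,140]
    - [0,0,1,0,0,0,140]
    - [0,0,0,0,0,0,140]

```text
clock: 10.03
position: [0.5066, -0.1132, 0.1849]
tcp_rot: [-2.29, -2.148, 0.0]
ft_force: [-3.6, 3.7, 6.9]
opening: 0.447
```

move_arm:
  rows:
    - [0,0,0.5,0,0,0.05,140]
    - [0,0,0,0,0,0.05,140]
    - [0,0,0,0,0,0.04,140]
    - [0,0,0,0,0,0,140]

```text
clock: 10.37
position: [0.5072, -0.1121, 0.1849]
tcp_rot: [-2.435, -1.983, -0.003]
ft_force: [-1.9, 7.8, 9.7]
opening: 0.451
```

```bash
python3 look.py 10 0.0|tail -1
```

```text
[ 0.50720946 -0.11210003  0.18486171] ty [ 0.98 -0.2   0.  ] cw from +y 1.7725319475929489 F [-1.7  7.7  9.3] T [1.37 0.44 1.26] 0.4552086070121583 10.5167
```

At the stop (1.26 N m). Now lift straight, with no back turn.

move_arm:
  rows:
    - [0,0,-1.5,0,0,0,140]
    - [0,0,-2,0,0,0,140]
    - [0,0,-6,0,0,0,140]
    - [0,0,-20,0,0,0,140]
    - [0,0,-30,0,0,0,140]
    - [0,0,-8,0,0,0,140]
    - [0,0,0,0,0,0,140]

```text
clock: 11.1
position: [0.5092, -0.1146, 0.2539]
tcp_rot: [2.432, 1.98, 0.005]
ft_force: [0.1, -0.6, 1.0]
opening: 0.453
```

```bash
cat > pip.py <<'E'
from h import *
import sys
cy=float(sys.argv[1])
c=shot('wrist',sys.argv[2]); W=cloud(c); H=heads(W,-.055,.005,.7075); im=c['img']
if len(sys.argv)>3: cx0=float(sys.argv[3])
else: cx0=-.196
m=(H[...,2]>.014)&(H[...,2]<.0235)&(np.hypot(H[...,0]-cx0,H[...,1]-cy)<.036); q=H[m]
for s in (1,-1):
    d=(q[:,1]-cy); xs=[];ys=[]
    for x in np.arange(cx0-.026,cx0+.028,.004):
        k=(abs(q[:,0]-x)<.002)&(d*s>0.005)
        if k.sum()>5: xs.append(x); ys.append((s*np.min(q[k,1]*s)))
    print(s,np.polyfit(xs,ys,1).round(4), 'at',np.polyval(np.polyfit(xs,ys,1),cx0).round(4))
v,u=np.nonzero(m); u0,u1,v0,v1=max(u.min()-25,0),u.max()+25,max(v.min()-25,0),v.max()+25
cv2.imwrite('pics/z_'+sys.argv[2],cv2.convertScaleAbs(cv2.resize(im[v0:v1,u0:u1],None,fx=4,fy=4,interpolation=cv2.INTER_CUBIC),alpha=2.5))
nn,p,k=fitplane(W,im); print(nn.round(4),telemetry.sense()['position'])
E
python3 pip.py -.088 w11.png
```

```text
1 [ 0.0698 -0.0575] at -0.0712
-1 [ 0.0626 -0.0867] at -0.0989
[0.0051 0.0024 1.    ] [ 0.50797874 -0.11416264  0.25215938]
```

View pics/z_w11.png

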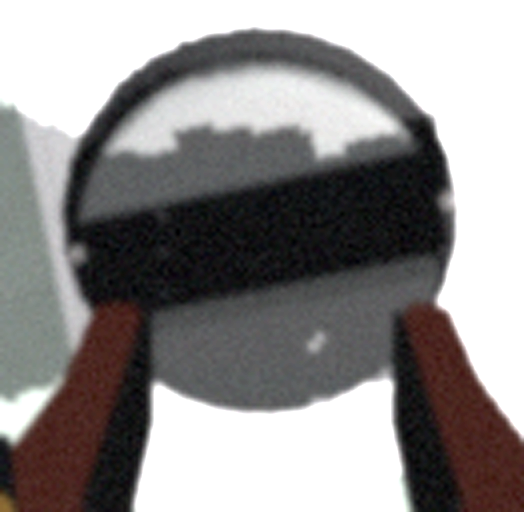

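move_arm:
  rows:
    - [0,0,10,0,0,-0.1,140]
    - [0,0,20,0,0,-0.04,140]
    - [0,0,20,0,0,0,140]
    - [0,0,8,0,0,0,140]
    - [0,0,7,0,0,0,140]
    - [0,0,2,0,0,0,140]
    - [0,0,1,0,0,0,140]
    - [0,0,0,0,0,0,140]

```text
clock: 11.82
position: [0.5053, -0.1129, 0.1842]
tcp_rot: [-2.289, -2.147, 0.002]
ft_force: [-8.6, 3.6, 15.1]
opening: 0.456
```

```bash
python3 look.py 12 0.0|tail -1
```

```text
[ 0.50527639 -0.11295918  0.18416855] ty [ 0.998 -0.064 -0.003] cw from +y 1.6348926047469867 F [-7.2  4.1 14.8] T [0.6  1.32 0.06] 0.44773974839097064 11.9667
```

move_arm:
  rows:
    - [0,0,0,0,0,0.03,140]
    - [0,0,0,0,0,0.03,140]
    - [0,0,0,0,0,0,140]

```text
clock: 12.22
position: [0.5052, -0.1128, 0.1842]
tcp_rot: [-2.354, -2.076, 0.002]
ft_force: [-8.3, 4.1, 14.4]
opening: 0.453
```

```bash
python3 look.py 13 0.0|tail -1
```

```text
[ 0.50525374 -0.11281597  0.18415332] ty [ 0.992 -0.124 -0.003] cw from +y 1.694866972769243 F [-7.8  3.5 14.5] T [0.67 1.29 0.02] 0.4523311884553535 12.3667
```

move_arm:
  rows:
    - [0,0,0,0,0,0.03,140]
    - [0,0,0,0,0,0,140]

```text
clock: 12.53
position: [0.5057, -0.1123, 0.1842]
tcp_rot: [-2.385, -2.04, 0.0]
ft_force: [-6.3, 6.4, 13.1]
opening: 0.452
```

```bash
python3 look.py 14 0.0|tail -1
```

```text
[ 0.50566917 -0.11233315  0.18415658] ty [ 0.988 -0.153 -0.003] cw from +y 1.7247333687770696 F [-6.3  6.  13.7] T [0.94 1.01 0.2 ] 0.4501551881402239 12.6833
```

move_arm:
  rows:
    - [0,0,0,0,0,0.03,140]
    - [0,0,0,0,0,0,140]
    - [0,0,0,0,0,0,140]

```text
clock: 12.93
position: [0.5059, -0.112, 0.1842]
tcp_rot: [-2.413, -2.007, -0.0]
ft_force: [-5.8, 6.7, 13.2]
opening: 0.451
```

```bash
python3 look.py 15 0.0|tail -1
```

```text
[ 0.50585688 -0.11199122  0.18416359] ty [ 0.983 -0.182 -0.002] cw from +y 1.7536749103580982 F [-5.2  6.8 13.6] T [1.24 0.93 0.72] 0.45118163314849635 13.0833
```

move_arm:
  rows:
    - [0,0,0,0,0,0.03,140]
    - [0,0,0,0,0,0,140]
    - [0,0,0,0,0,0,140]

```text
clock: 13.33
position: [0.5058, -0.112, 0.1842]
tcp_rot: [-2.441, -1.973, 0.0]
ft_force: [-4.8, 7.6, 12.3]
opening: 0.45
```

```bash
python3 look.py 16 0.0|tail -1; python3 pip.py -.085 w16.png
```

```text
[ 0.50587141 -0.1119686   0.18419169] ty [ 0.978 -0.209 -0.002] cw from +y 1.7818383792827084 F [-5.6  7.1 13.3] T [1.34 0.89 1.57] 0.45492413707191814 13.4833
1 [-0.0917 -0.0916] at -0.0736
-1 [ 0.0006 -0.097 ] at -0.0971
[3.e-04 2.e-03 1.e+00] [ 0.50584614 -0.11197374  0.18417726]
```

View pics/z_w16.png

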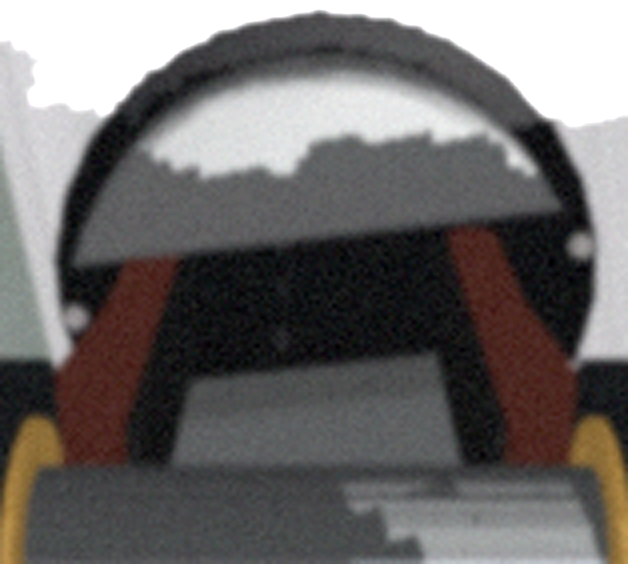

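move_arm:
  rows:
    - [0,0,0,0,0,-0.01,140]
    - [0,0,0,0,0,-0.01,140]
    - [0,0,0,0,0,-0.01,140]
    - [0,0,0,0,0,-0.008,140]
    - [0,0,0,0,0,0,140]

```text
clock: 13.95
position: [0.5059, -0.112, 0.1842]
tcp_rot: [-2.405, -2.017, -0.0]
ft_force: [-5.4, 7.7, 13.7]
opening: 0.447
```

```bash
python3 look.py 17 0.0|tail -1; python3 pip.py -.085 w17.png
```

```text
[ 0.50584664 -0.112021    0.18417376] ty [ 0.985 -0.175 -0.002] cw from +y 1.746211362767494 F [-5.2  6.8 13.6] T [1.24 0.94 0.49] 0.45006906420972626 14.1
1 [-0.0828 -0.0894] at -0.0732
-1 [ 0.0142 -0.0942] at -0.0969
[5.0e-04 2.1e-03 1.0e+00] [ 0.50583618 -0.11200355  0.18415581]
```

View pics/z_w17.png

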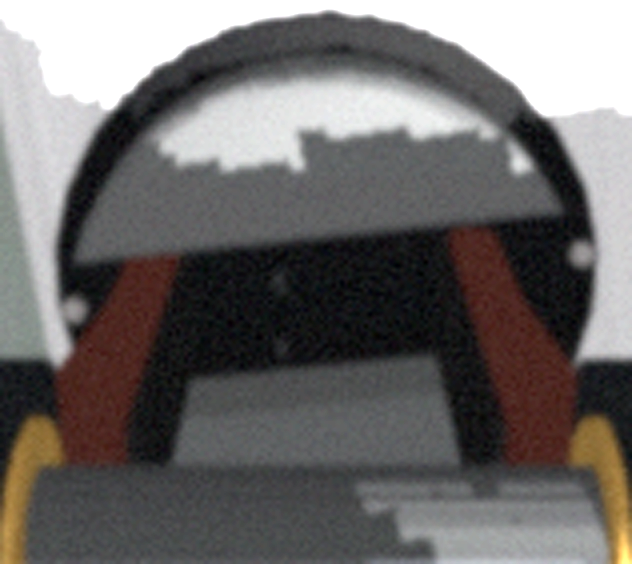

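move_arm:
  rows:
    - [0,0,0,0,0,-0.006,140]
    - [0,0,0,0,0,-0.006,140]
    - [0,0,0,0,0,0,140]

```text
clock: 14.4
position: [0.5059, -0.112, 0.1842]
tcp_rot: [-2.393, -2.03, -0.001]
ft_force: [-5.9, 7.1, 13.1]
opening: 0.449
```

```bash
python3 look.py 18 0.0|tail -1
```

```text
[ 0.50586584 -0.11203726  0.18417331] ty [ 0.987 -0.163 -0.002] cw from +y 1.7348901788037951 F [-5.6  6.6 13.2] T [1.19 0.95 0.13] 0.4508157077974819 14.55
```

Small residual torque; lift slowly, straight.

move_arm:
  rows:
    - [0,0,-0.5,0,0,0,140]
    - [0,0,-0.5,0,0,0,140]
    - [0,0,-0.5,0,0,0,140]
    - [0,0,-0.5,0,0,0,140]
    - [0,0,-1,0,0,0,140]
    - [0,0,0,0,0,0,140]

```text
clock: 15.05
position: [0.5057, -0.112, 0.1855]
tcp_rot: [-2.393, -2.029, 0.0]
ft_force: [-0.9, 5.3, -0.5]
opening: 0.453
```

```bash
python3 look.py 19 0.0|tail -1;python3 pip.py -.085 w19.png
```

```text
[ 0.50569793 -0.11198373  0.18544353] ty [ 0.987 -0.163 -0.003] cw from +y 1.734875771086468 F [-1.5  5.1 -0.7] T [0.99 0.23 0.25] 0.45124258326694167 15.2
1 [-0.0758 -0.0883] at -0.0734
-1 [ 0.0159 -0.0939] at -0.097
[0.0058 0.0018 1.    ] [ 0.50570076 -0.11199409  0.18545692]
```

View pics/z_w19.png

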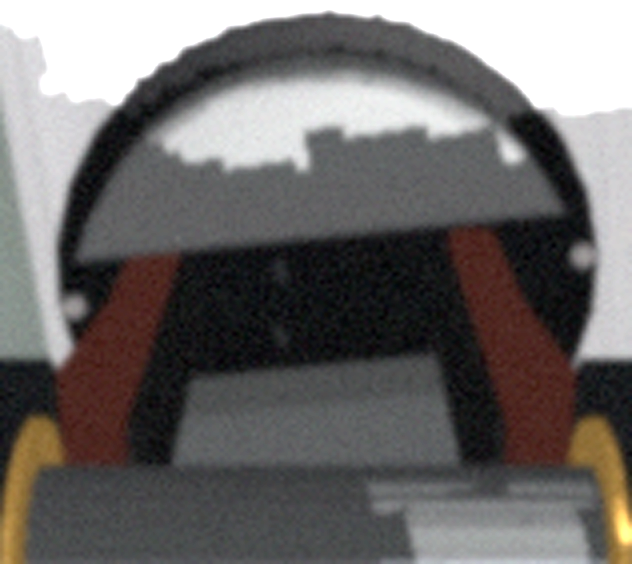

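move_arm:
  rows:
    - [0.5,0,0,0,0,0,140]
    - [0.5,0,0,0,0,0,140]
    - [0,0,0,0,0,0,140]

```text
clock: 15.5
position: [0.5057, -0.1119, 0.1855]
tcp_rot: [-2.393, -2.03, 0.002]
ft_force: [-3.2, 2.9, -3.1]
opening: 0.452
```

```bash
python3 look.py 20 0.0|tail -1
```

```text
[ 0.50575926 -0.11196312  0.18550707] ty [ 0.987 -0.163 -0.003] cw from +y 1.7347886870854154 F [-3.3  4.5 -3.3] T [0.77 0.64 0.25] 0.4507430214355551 15.65
```

move_arm:
  rows:
    - [0.7,0,0,0,0,-0.004,140]
    - [0.3,0,0,0,0,0,140]
    - [0,0,0,0,0,0,140]

```text
clock: 15.9
position: [0.5073, -0.112, 0.1862]
tcp_rot: [2.392, 2.037, -0.001]
ft_force: [-3.7, 1.5, -1.5]
opening: 0.449
```

```bash
python3 look.py 21 0.0|tail -1
```

```text
[ 0.50732807 -0.11199214  0.18627403] ty [ 0.987 -0.159  0.   ] cw from +y 1.7309030767556406 F [-1.8  0.6 -3. ] T [0.21 0.54 0.05] 0.4470520456494177 16.05
```

Forces nearly gone. Lift clear and look.

move_arm:
  rows:
    - [0,0,-1,0,0,0,140]
    - [0,0,-1,0,0,0,140]
    - [0,0,-2,0,0,0,140]
    - [0,0,-4,0,0,0,140]
    - [0,0,-10,0,0,0,140]
    - [0,0,-25,0,0,0,140]
    - [0,0,-25,0,0,0,140]
    - [0,0,0,0,0,0,140]

```text
clock: 16.72
position: [0.5112, -0.1132, 0.2604]
tcp_rot: [2.385, 2.031, 0.008]
ft_force: [1.3, -0.5, 1.6]
opening: 0.449
```

```bash
python3 look.py 22 0.006;python3 pip.py -.085 w22.png
```

```text
scene n [0.0091 0.0012 1.    ] [ 0.6133 -0.0135  0.1786] 4554
 head -1 295 [-0.1936 -0.0895] 40.5 (0.0275, 1.57, -0.0006) world [ 0.5088 -0.115 ]
 head 1 320 [-0.1931  0.1105] 41.5 (0.0258, 0.225, 0.0012) world [0.5192 0.0846]
side n [5.5e-03 2.0e-04 1.0e+00] [0.6009 0.0171 0.18  ] 1990
 head -1 176 [-0.2007 -0.0862] 47.1 (0.0157, 1.6, -0.0023) world [ 0.5018 -0.1114]
 head 1 195 [-0.1933  0.1189] 42.4 (0.0258, 0.2, -0.0009) world [0.5195 0.0931]
wrist n [0.0053 0.0024 1.    ] [ 0.5915 -0.0394  0.1785] 53697
 head -1 3469 [-0.1966 -0.088 ] 40.3 (0.0269, 1.585, -0.0004) world [ 0.5059 -0.1134]
[ 0.50784755 -0.11203693  0.25508607] ty [ 0.987 -0.159  0.002] cw from +y 1.7308864140102609 F [ 0.2 -0.3  0.7] T [ 0.01 -0.02  0.03] 0.4489828493593368 16.8667
1 [-0.0025 -0.0716] at -0.0711
-1 [-0.0044 -0.0997] at -0.0989
[0.0054 0.0024 1.    ] [ 0.50719461 -0.11180378  0.25420869]
```

View pics/z_w22.png

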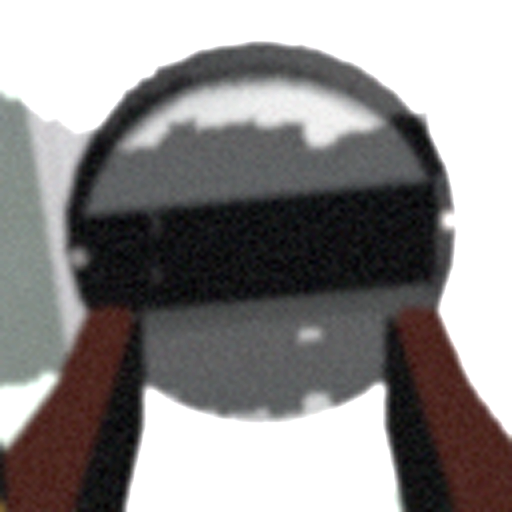

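move_arm:
  rows:
    - [20,-2.2,0,0,0,0,140]
    - [35,-3.9,0,0,0,0,140]
    - [35,-3.9,0,0,0,0,140]
    - [35,-3.9,0,0,0,0,140]
    - [35,-3.9,0,0,0,0,140]
    - [22,-2.4,0,0,0,0,140]
    - [15.3,-1.7,0,0,0,0,140]
    - [0,0,0,0,0,-0.12,140]
    - [0,0,0,0,0,-0.12,140]
    - [0,0,0,0,0,-0.12,140]

```text
clock: 17.75
position: [0.5163, 0.0871, 0.253]
tcp_rot: [-1.979, -2.438, 0.003]
ft_force: [-0.1, -0.2, -0.2]
opening: 0.449
```

move_arm:
  rows:
    - [0,0,0,0,0,-0.12,140]
    - [0,0,0,0,0,-0.12,140]
    - [0,0,0,0,0,-0.12,140]
    - [0,0,0,0,0,-0.12,140]
    - [0,0,0,0,0,-0.12,140]
    - [0,0,0,0,0,-0.12,140]
    - [0,0,0,0,0,-0.12,140]
    - [0,0,0,0,0,-0.12,140]
    - [0,0,0,0,0,-0.12,140]
    - [0,0,0,0,0,-0.016,140]

```text
clock: 18.58
position: [0.5164, 0.0864, 0.2531]
tcp_rot: [-0.423, -3.111, 0.001]
ft_force: [-0.3, -0.7, 0.8]
opening: 0.449
```

move_arm:
  rows:
    - [0,0,20,0,0,0,140]
    - [0,0,15,0,0,0,140]
    - [0,0,0,0,0,0,140]
    - [0,0,0,0,0,0,140]

```text
clock: 18.92
position: [0.516, 0.0865, 0.2182]
tcp_rot: [-0.433, -3.108, 0.001]
ft_force: [0.7, -0.7, 0.4]
opening: 0.45
```

```bash
python3 look.py 23 0.006
```

```text
scene n [0.0093 0.0023 1.    ] [ 0.6084 -0.0142  0.1786] 4680
 head -1 385 [-0.1931 -0.0894] 40.4 (0.0263, 1.57, -0.0005) world [ 0.5093 -0.115 ]
 head 1 257 [-0.1923  0.1101] 42.0 (0.0258, 0.22, 0.0004) world [0.5201 0.0842]
side n [0.0071 0.0047 1.    ] [0.6076 0.0438 0.1799] 1527
 head -1 136 [-0.202  -0.0845] 43.3 (0.0201, 1.53, -0.0008) world [ 0.5007 -0.1096]
 head 1 171 [-0.1956  0.1161] 41.5 (0.0279, 0.205, 0.0004) world [0.5171 0.0903]
wrist n [0.0056 0.0017 1.    ] [0.5273 0.0371 0.179 ] 19095
 head -1 1131 [-0.2077 -0.0617] 28.2 (0.001, 0.52, 0.0161) world [ 0.4961 -0.0866]
 head 1 4480 [-0.1947  0.1125] 40.2 (0.0273, 0.21, -0.0004) world [0.5178 0.0867]
[0.51771042 0.08653827 0.2199591 ] ty [0.272 0.962 0.   ] cw from +y 0.27566079684575334 F [0.6 0.2 0.4] T [ 0.07 -0.04 -0.05] 0.4451964201066842 19.0667
```

View pics/wrist23.png

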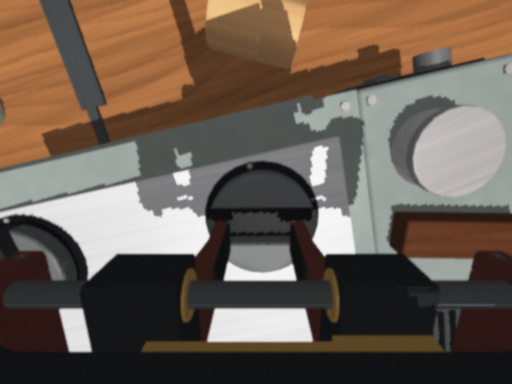

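View pics/c23.png

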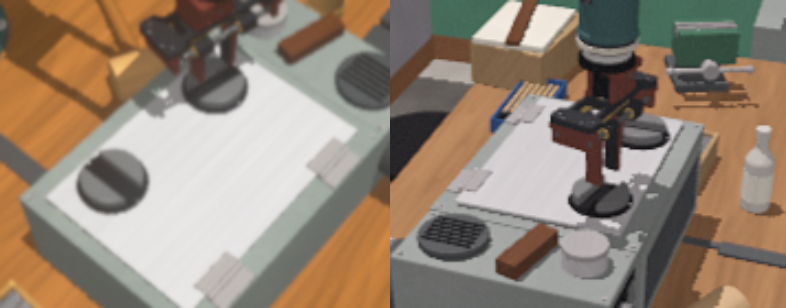

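move_arm:
  rows:
    - [0,0,10,0,0,0,140]
    - [0,0,10,0,0,0,140]
    - [0,0,8,0,0,0,140]
    - [0,0,4,0,0,0,140]
    - [0,0,2,0,0,0,140]
    - [0,0,0,0,0,0,140]

```text
clock: 19.57
position: [0.5161, 0.0865, 0.185]
tcp_rot: [-0.43, -3.11, 0.001]
ft_force: [-2.8, 0.1, 3.3]
opening: 0.449
```

move_arm:
  rows:
    - [0,0,1.5,0,0,0,140]
    - [0,0,1,0,0,0,140]
    - [0,0,0,0,0,0,140]

```text
clock: 19.82
position: [0.5162, 0.0865, 0.1841]
tcp_rot: [-0.43, -3.111, 0.001]
ft_force: [-7.1, -0.5, 16.0]
opening: 0.454
```

move_arm:
  rows:
    - [0,0,0.6,0,0,0,140]
    - [0,0,0,0,0,0.08,140]
    - [0,0,0,0,0,0.08,140]
    - [0,0,0,0,0,0.08,140]
    - [0,0,0,0,0,0.08,140]
    - [0,0,0,0,0,0.08,140]

```text
clock: 20.32
position: [0.516, 0.0876, 0.184]
tcp_rot: [-1.045, -2.961, -0.002]
ft_force: [-8.5, 3.5, 21.8]
opening: 0.452
```

move_arm:
  rows:
    - [0,0,0,0,0,0.08,140]
    - [0,0,0,0,0,0.08,140]
    - [0,0,0,0,0,0.08,140]
    - [0,0,0,0,0,0.08,140]
    - [0,0,0,0,0,0.08,140]
    - [0,0,0,0,0,0.08,140]
    - [0,0,0,0,0,0.08,140]

```text
clock: 20.9
position: [0.5164, 0.0891, 0.184]
tcp_rot: [-1.823, -2.555, -0.005]
ft_force: [-7.4, 9.9, 20.8]
opening: 0.452
```

```bash
python3 look.py 24 0|tail -1
```

```text
[0.51637605 0.08906805 0.18405886] ty [0.945 0.328 0.001] cw from +y 1.236129928202586 F [-7.5  8.8 20.9] T [ 1.57  1.41 -0.06] 0.4476575713753236 21.05
```

move_arm:
  rows:
    - [0,0,0,0,0,0.08,140]
    - [0,0,0,0,0,0.08,140]
    - [0,0,0,0,0,0.08,140]
    - [0,0,0,0,0,0.08,140]
    - [0,0,0,0,0,0.08,140]
    - [0,0,0,0,0,0.04,140]
    - [0,0,0,0,0,0,140]

```text
clock: 21.63
position: [0.5177, 0.0887, 0.1841]
tcp_rot: [-2.336, -2.099, -0.006]
ft_force: [-5.5, 6.5, 16.3]
opening: 0.45
```

```bash
python3 look.py 25 0|tail -1; python3 pip.py .115 w25.png
```

```text
[0.51770255 0.0886686  0.18412029] ty [ 0.995 -0.104  0.002] cw from +y 1.6754312883262172 F [-5.   8.  17.7] T [ 1.31  0.85 -0.06] 0.4469397794229684 21.7833
1 [-0.0373  0.1198] at 0.1271
-1 [-0.0781  0.087 ] at 0.1023
[0.0013 0.0041 1.    ] [0.51769668 0.08867686 0.1840831 ]
```

View pics/z_w25.png

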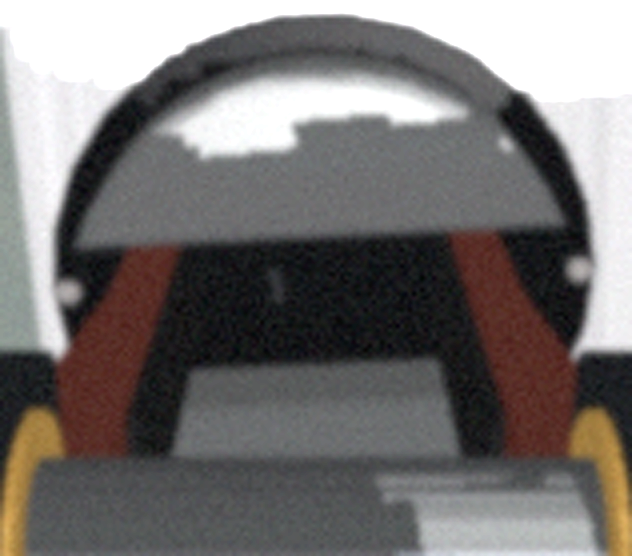

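move_arm:
  rows:
    - [0,0,0,0,0,0.02,140]
    - [0,0,0,0,0,0.01,140]
    - [0,0,0,0,0,0,140]

```text
clock: 22.08
position: [0.518, 0.0881, 0.1841]
tcp_rot: [-2.365, -2.067, -0.006]
ft_force: [-2.8, 5.7, 16.0]
opening: 0.452
```

```bash
python3 look.py 26 0|tail -1
```

```text
[0.51801981 0.08810375 0.18411132] ty [ 0.991 -0.134  0.002] cw from +y 1.705002132427866 F [-3.3  4.5 16.6] T [1.01 0.77 0.11] 0.45288734866906766 22.2333
```

move_arm:
  rows:
    - [0,0,0,0,0,0.02,140]
    - [0,0,0,0,0,0.01,140]
    - [0,0,0,0,0,0,140]

```text
clock: 22.48
position: [0.5183, 0.0877, 0.1841]
tcp_rot: [2.396, 2.032, 0.005]
ft_force: [-3.5, 3.6, 15.8]
opening: 0.451
```

```bash
python3 look.py 27 0|tail -1
```

```text
[0.5182747  0.08767649 0.18413287] ty [ 0.987 -0.163  0.003] cw from +y 1.7346011818503202 F [-2.7  4.1 16.2] T [0.69 0.67 0.24] 0.44621405024224525 22.6333
```

move_arm:
  rows:
    - [0,0,0,0,0,0.01,140]
    - [0,0,0,0,0,0,140]

```text
clock: 22.8
position: [0.5183, 0.0877, 0.1841]
tcp_rot: [2.405, 2.02, 0.005]
ft_force: [-3.7, 4.6, 15.6]
opening: 0.452
```

```bash
python3 look.py 28 0|tail -1; python3 pip.py .115 w28.png
```

```text
[0.51828321 0.08768647 0.18414901] ty [ 0.985 -0.172  0.003] cw from +y 1.7440605955598414 F [-3.5  4.5 15.3] T [0.66 0.7  0.5 ] 0.45449531329289544 22.95
1 [-0.0436  0.1185] at 0.127
-1 [0.0378 0.1103] at 0.1028
[0.0013 0.004  1.    ] [0.51828773 0.08768232 0.18413015]
```

View pics/z_w28.png

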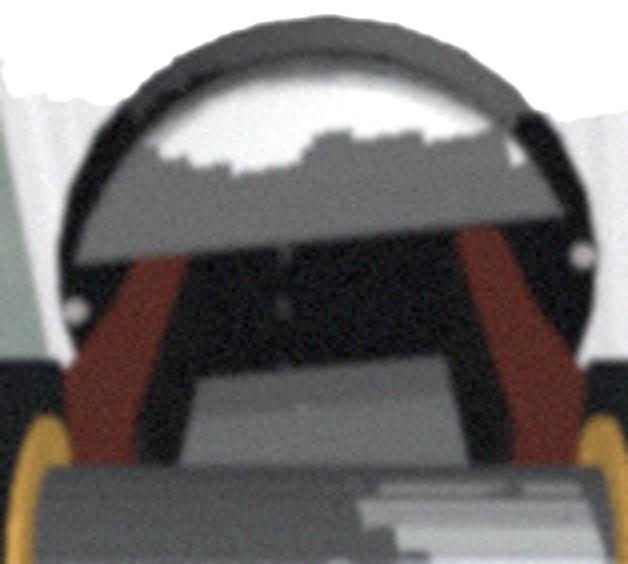

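Aligned and against the stop (0.5 N m). Ease the torque off, unload, and lift gently.

move_arm:
  rows:
    - [0,0,0,0,0,-0.005,140]
    - [0,0,0,0,0,-0.006,140]
    - [0,0,-0.5,0,0,0,140]
    - [0,0,-0.5,0,0,0,140]
    - [0,0,-0.5,0,0,0,140]
    - [0,0,-0.5,0,0,0,140]
    - [0,0,-0.8,0,0,0,140]
    - [0,0,0,0,0,0,140]

```text
clock: 23.67
position: [0.5182, 0.0876, 0.1851]
tcp_rot: [-2.395, -2.033, -0.004]
ft_force: [2.1, 6.3, 2.6]
opening: 0.451
```

```bash
python3 look.py 29 0|tail -1
```

```text
[0.51817274 0.08761272 0.18507776] ty [ 0.987 -0.162  0.002] cw from +y 1.7337562123362389 F [2.1 5.5 0.4] T [ 0.9  -0.34  0.2 ] 0.45380435943302283 23.8167
```

move_arm:
  rows:
    - [0.5,0,0,0,0,0,140]
    - [0.5,0,0,0,0,0,140]
    - [0.7,0,0,0,0,-0.004,140]
    - [0.3,0,0,0,0,0,140]
    - [0,0,-0.3,0,0,0,140]
    - [0,0,0,0,0,0,140]

```text
clock: 24.32
position: [0.5175, 0.0879, 0.1851]
tcp_rot: [2.39, 2.038, -0.001]
ft_force: [2.0, -2.6, 1.5]
opening: 0.453
```

```bash
python3 look.py 30 0|tail -1
```

```text
[0.51749626 0.08793392 0.18514216] ty [ 0.987 -0.158  0.   ] cw from +y 1.729842079212096 F [ 2.9 -3.7  0. ] T [-0.55 -0.5   0.09] 0.44923247061506705 24.4667
```

move_arm:
  rows:
    - [-0.7,0,-0.5,0,0,0,140]
    - [0,0,-1,0,0,0,140]
    - [0,0,-1,0,0,0,140]
    - [0,0,-2,0,0,0,140]
    - [0,0,-4,0,0,0,140]
    - [0,0,-10,0,0,0,140]
    - [0,0,-25,0,0,0,140]
    - [0,0,-25,0,0,0,140]
    - [0,0,0,0,0,0,140]
    - [0,0,0,0,0,0,140]

```text
clock: 25.3
position: [0.5186, 0.0881, 0.256]
tcp_rot: [2.389, 2.037, 0.006]
ft_force: [-0.3, -1.0, 0.0]
opening: 0.452
```

```bash
python3 look.py 31 0.003;python3 pip.py .115 w31.png
```

```text
scene n [0.0066 0.0047 1.    ] [ 0.6082 -0.013   0.1785] 4784
 head -1 393 [-0.194  -0.0888] 40.8 (0.026, 1.575, 0.0002) world [ 0.5084 -0.1144]
 head 1 298 [-0.1924  0.1097] 40.3 (0.025, 1.58, -0.0006) world [0.52   0.0838]
side n [0.0045 0.0027 1.    ] [0.6029 0.0228 0.1798] 1871
 head -1 131 [-0.1992 -0.0846] 45.4 (0.0196, 1.545, -0.0036) world [ 0.5034 -0.1099]
 head 1 233 [-0.1968  0.1147] 43.4 (0.0226, 1.54, -0.0017) world [0.5158 0.089 ]
wrist n [0.0044 0.0027 1.    ] [0.6015 0.073  0.1785] 29535
 head 1 3494 [-0.1951  0.112 ] 40.3 (0.0272, 1.575, -0.0003) world [0.5173 0.0862]
[0.51656014 0.08788351 0.25312098] ty [ 0.987 -0.158 -0.002] cw from +y 1.7297710433108973 F [-0.2  0.1  0.3] T [ 0.03  0.06 -0.01] 0.45181516211723916 25.45
1 [-0.003   0.1284] at 0.129
-1 [-0.0009  0.1009] at 0.1011
[0.0044 0.0028 1.    ] [0.51643982 0.08784056 0.2528495 ]
```

View pics/z_w31.png

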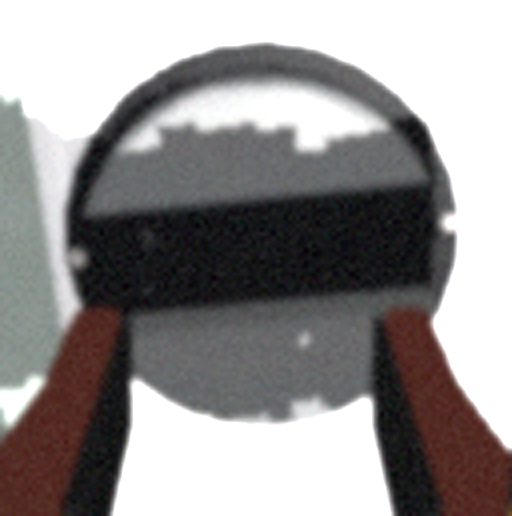

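View pics/c31.png

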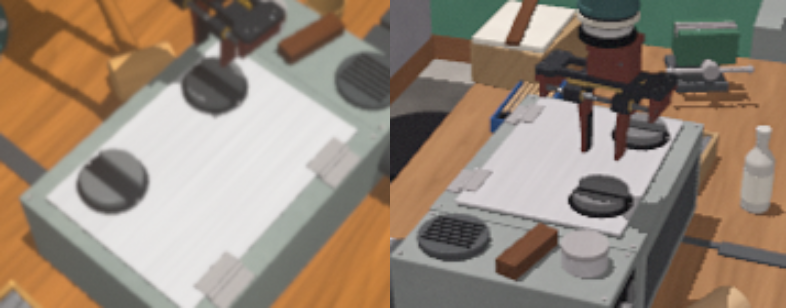

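```bash
python3 - <<'E'
from h import *
c=shot('side','sideF.png'); a=np.load('side0.npz')['img']
cv2.imwrite('pics/F.png',cv2.resize(np.hstack([a,c['img']]),(800,300)))
E
```

```text
(no output)
```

View pics/F.png

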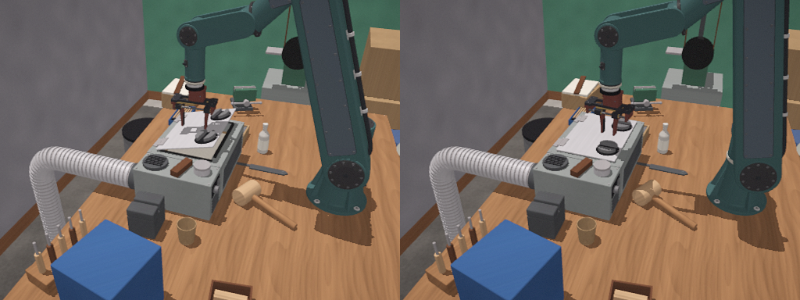

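The before and after pictures match, except that the hatch is now shut and both slots run front to back. Handing in.

```bash
python3 -c "
from plant import job
print(job.finish_job())"
```

```text
the job is handed in; nothing more can be done
None
```

The hatch is shut and locked at both fasteners, and the job was handed in at about 25.7 s on the robot's clock. I pushed the hatch onto its seal at the front edge, then pressed and turned the right fastener to its stop, then the left.

**Right fastener:** This took three turns. Against the stop the slot showed about 0.03 rad past the pips. After the first two releases it sat about 0.05 rad short of them. The third time I eased the torque off before lifting and it stayed in line.

**Left fastener:** One turn was enough, using the same gentle release.

**Last checks:**
- **Slots:** With the gripper clear, both slots read 1.57 to 1.585 rad against a target of 1.571 in the scene and wrist views, and both line up with their pips. The side view is coarser and read 1.54 to 1.545 rad.
- **Hatch angle:** It measured about 0.005 to 0.008 rad, below 0.01 but close to the noise of that measurement.
- **Force:** The highest wrist force I saw was about 31 N, and the force on the tool was close to zero at the end.
- **Bystanders:** They look unmoved in the before and after pictures from the side camera. I compared those by eye and did not measure their positions.

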